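# Sort mixed items from the desk into their trays

## Task

Sort the five loose things on the desk into the three grey trays: the two product cartons go upright into the deep two-bay rack (the larger carton in the longer bay, the smaller one in the shorter bay), the two metal parts go upright into the low two-bay parts tray (the flanged coupling in the wide bay, the brass hose fitting in the narrow bay), and the marker pen lies lengthwise in the long single tray. Everything must stand or lie flat on its tray's floor, let go; leave the stapler and the tape measure where they are.

Things in the scene. Friction and masses are not known exactly. Their poses are not given: they have to be found in the camera images.
- big_box: The larger product carton: light grey box, 51 (x) x 75 (y) x 95 (z) mm, standing on its end, about 0.12 kg; take it across its 51 mm side (fingers closing along its x). Origin: centre of its underside; z up.
- small_box: The smaller, slimmer product carton: light grey box, 46 (x) x 50 (y) x 85 (z) mm, standing on its end, about 0.12 kg; take it across its 46 mm side (closing along its x). Origin: centre of its underside; z up.
- coupling: Flanged steel coupling, a round spool 50 mm tall standing on one flange: flanges about 48 mm across (52 mm over everything) from 0 to 14 and from 33 to 47 mm height, bolt heads above, neck 34 mm across between them, about 0.28 kg; take it across the upper flange. Origin: centre of its underside; z up.
- fitting: Brass hose fitting standing upright, round, 46 mm tall, 24 mm across at the foot, 28 mm across its thicker middle (18 to 32 mm height), 22 mm across the threaded top, 0.11 kg. Origin: centre of its underside; z up.
- marker: Black marker pen lying on the desk, 135 mm long (along its y), 18 mm wide (x), 18 to 20 mm high, 0.018 kg; it does not roll. Take it across the barrel at its middle. Origin: centre of its underside; z up.
- carton_rack: The deep two-bay rack for cartons, outside 78 (x) x 176 (y) x 35 (z) mm. Fixed, grey plastic, walls and floor 3 mm. Origin: centre of its underside; z up. Bays in a row along y. Longer bay: inside 72 (x) x 97 (y) mm, centre at y = -35 mm. Shorter bay: inside 72 (x) x 70 (y) mm, centre at y = +51.5 mm. The larger carton fits only with its 75 mm side along the rack's y.
- parts_tray: The low two-bay tray for metal parts, outside 86 (x) x 139 (y) x 14 (z) mm. Fixed, grey plastic, walls and floor 3 mm. Origin: centre of its underside; z up. Bays in a row along y. Wide bay: inside 80 x 80 mm, centre at y = -26.5 mm. Narrow bay: inside 80 (x) x 50 (y) mm, centre at y = +41.5 mm.
- pen_tray: The long single-bay tray for the marker, outside 66 (x) x 166 (y) x 10 (z) mm. Fixed, grey plastic, walls and floor 3 mm. Origin: centre of its underside; z up. Inside 60 (x) x 160 (y) mm, centred on the origin; the marker lies along y.
- stapler: Bystander, to be left alone: loose blue desk stapler, 36 (x) x 151 (y) x 49 (z) mm. Origin: centre of its underside; z up.
- tape_measure: Bystander, to be left alone: loose yellow tape measure standing up, 43 (x) x 80 (y) x 62 (z) mm. Origin: centre of its underside; z up.
There are look-alikes about, which are no part of the job. Leave any green or orange look-alike of the fitting alone.

How it is judged:
By the outcome, as a careful person would: the job done as asked, in the order asked, and still so for the second after the job is handed in, with the robot touching nothing.
It also fails if it takes over 136 s, if anything falls off the work surface, if the arm or the gripper's body presses on something with over 40 N, if the wrist force passes 120 N, or if a joint passes its speed limit or range.

## Robot

A 6-joint arm with a two-finger parallel gripper is mounted at the origin on a cart in front of the work surface, level with it; the furniture and walls round the work are solid. World frame = base frame: x ahead of the robot, y to its left, z up, the work surface at z = 0. Lengths are in m, angles in degrees, forces in N, time in s.
With the tool pointing down it reaches from about 0.325 to 0.85 m from the base axis. Payload 15.5 kg.
Tool frame: the origin (TCP) lies at the very end of the fingers, on their centre line; the grasp point (between the pads) lies arm.grip_depth behind it (arm.grip_depth is the distance from the TCP to the grasp point, in m); z points along the fingers, y is the line along which they close (so a half turn about z gives the same grasp; the last joint's range is limited). The gripper opens to 91 mm and grips with 3 to 60 N. Pads are 32 mm wide; open, the fingers measure 118 mm over their backs; the gripper's body (76 mm by 178 mm) begins 60 mm behind the grasp point.
Start: joints at [64.544, 28.281, 77.091, -0, 74.628, -5.472], TCP at [0.214, 0.587, 0.214] pointing down, gripper open.
Joint ranges: [-166.48, 166.48], [-47.26, 123.95], [12.59, 153.08], [-70.14, 250.14], [6.76, 159.57], [-176.63, 176.63]. Speed limits (degrees/s): [108.29, 108.29, 147.25, 172.46, 172.46, 172.46].

## Interface

Orientations are given as a 3x3 rotation matrix whose columns are the frame's x, y, z axes.
In Python, from rig import arm gives the robot as it stands. Calls block until the motion is done:
- arm.move_to(position, orientation): joint-space move of the TCP to a pose.
- arm.move_l(position, orientation=None, feed=0.15): straight line of the TCP; orientation=None keeps the orientation; feed is the mean speed in m/s.
- arm.move_joints(angles): joint-space move.
- arm.grip(opening): finger opening in m; the grip force is fixed at half the most; returns when the fingers have stopped.
- arm.sleep(seconds).
- arm.solve_ik(position, orientation): joint angles nearest the present ones, or None.
- arm.snapshot(name): name is "scene" or "side" or "wrist"; returns the picture (420x560x3 uint8, red, green, blue); there is no depth.
- arm.get_calibration(name): a dict with "intrinsics" (3x3 intrinsics, pixels), "cam_to_world" (4x4, takes a point from camera to world coordinates). Camera axes: x right, y down, z forward; pixel columns grow to the right and rows downward; lengths in m; the calibration is good to about 2 mm. A picture is of the moment at which its call begins: read the wrist's pose just before it. get_calibration takes no time and is no camera call; for the wrist camera it gives the pose at the moment of the call.
A pose or a line that the arm cannot do raises arm.Unreachable and nothing moves.
- arm.sign_off(): hands the job in; it is judged then, once.
Readings, each from a call of its own:
- arm.current_t(): time.
- arm.current_joint_positions(): joint angles.
- arm.current_dq(): joint speeds.
- arm.current_tau(): joint torques, N m.
- arm.current_ee_pos(): TCP position.
- arm.current_tool_rot(): TCP orientation.
- arm.current_force(): force on the tool from outside, world axes, zero at the start.
- arm.current_torque(): the same for the moment, N m.
- arm.current_width(): finger opening in m.
- arm.current_grasp_force(): force on a finger pad.
Only numpy, scipy, OpenCV 4.12 (cv2) and the standard library are available. Lean on these libraries where they do the work, as an engineer would, in place of code of your own. Each camera call takes 0.05 s, during which the arm holds its last target. There are 200 camera calls.

## Working session

There is one attempt and no reset: what is moved stays moved. The work goes in short steps, each a Python script; the robot and the scene stay as the last script left them, time stands still between calls to the robot, and variables do not carry over. Pictures are saved under pics/ and viewed, at most 14 in all, crops included, and the job is handed in when it is done.

```bash
ls; mkdir -p pics
python3 - <<'E'
from rig import arm
import cv2, numpy as np
for n in ["scene","side","wrist"]:
    c=arm.get_calibration(n); im=arm.snapshot(n); cv2.imwrite(f"pics/{n}0.png",im[:,:,::-1])
    print(n,np.round(c["intrinsics"],1).tolist(),np.round(c["cam_to_world"],4).tolist())
print(arm.grip_depth,arm.current_t(),arm.current_width())
a=[cv2.imread(f"pics/{n}0.png") for n in ["scene","side"]]
E
```

```text
pics
scene [[450.4, 0.0, 271.5], [0.0, 450.4, 220.2], [0.0, 0.0, 1.0]] [[-0.8906, -0.2962, 0.3452, 0.0489], [-0.4546, 0.5538, -0.6976, 0.9913], [0.0155, -0.7782, -0.6278, 0.913], [0.0, 0.0, 0.0, 1.0]]
side [[455.5, 0.0, 279.1], [0.0, 455.5, 208.9], [0.0, 0.0, 1.0]] [[-0.9974, 0.051, -0.0519, 0.5991], [0.0708, 0.5163, -0.8535, 1.1071], [-0.0167, -0.8549, -0.5185, 0.6788], [0.0, 0.0, 0.0, 1.0]]
wrist [[298.9, 0.0, 274.1], [0.0, 298.9, 204.4], [0.0, 0.0, 1.0]] [[0.3423, 0.8984, 0.2751, 0.1349], [0.9396, -0.3267, -0.102, 0.6158], [-0.0017, 0.2934, -0.956, 0.3834], [0.0, 0.0, 0.0, 1.0]]
0.0188 0.15 0.09108374608397861
```

View pics/scene0.png

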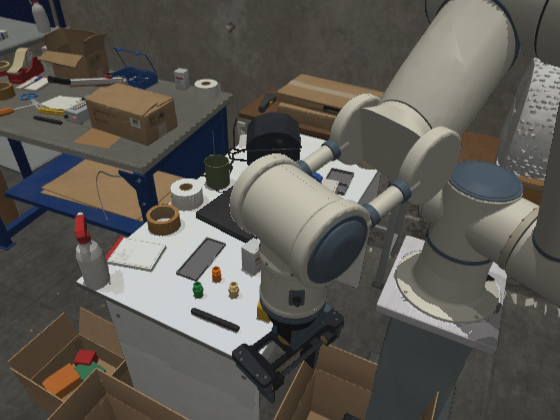

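View pics/side0.png

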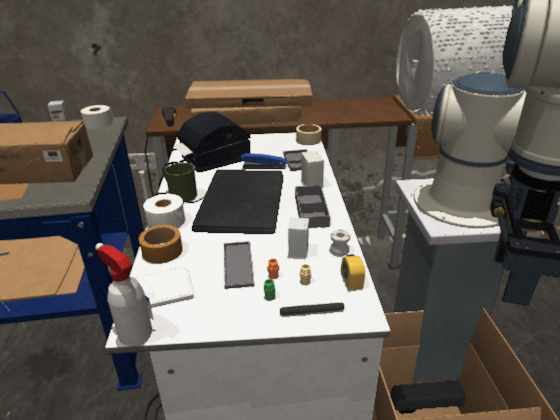

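The side view shows the pen tray at (238,265), rack at (312,205), parts tray at (295,158) and boxes at (298,238) and (312,168). It also shows the coupling at (340,240), brass fitting at (305,273), marker at (312,309), tape measure at (352,270) and stapler at (263,160). The arm hides part of the scene view. Next I'll get rough positions and the wrist camera offset.

```bash
cat > h.py <<'E'
import numpy as np, cv2
from rig import arm
def plane(c,px,z=0.):
    K,T=np.array(c["intrinsics"]),np.array(c["cam_to_world"])
    d=T[:3,:3]@np.linalg.solve(K,[px[0],px[1],1.]); o=T[:3,3]
    return o+d*(z-o[2])/d[2]
def proj(c,p):
    K,T=np.array(c["intrinsics"]),np.array(c["cam_to_world"])
    q=(np.atleast_2d(p)-T[:3,3])@T[:3,:3]; q=q@K.T; return q[:,:2]/q[:,2:]
def rot(a):  # tool down, closing axis (tool y) at angle a deg from world x
    a=np.radians(a); y=np.array([np.cos(a),np.sin(a),0]); z=np.array([0,0,-1.])
    return np.column_stack([np.cross(y,z),y,z])
E
python3 - <<'E'
from h import *
c=arm.get_calibration("side")
for n,p,z in [("pen_tray",(238,265),.01),("rack",(312,205),.03),("parts",(295,158),.01),("boxA bot",(298,256),0),("boxA top",(299,224),.085),("boxB top",(313,157),.095),("coup",(340,251),0),("fit",(305,282),0),("marker",(312,309),.01),("tape",(352,287),0),("stapler",(263,162),.03),("green",(269,298),0),("orange",(273,276),0),("cornerL",(120,332),0),("cornerR",(366,327),0),("mL",(281,311),.0),("mR",(343,308),0)]:
    print(n,np.round(plane(c,p,z),3))
T=arm.get_calibration("wrist")["cam_to_world"];R=np.array(arm.current_tool_rot());p=np.array(arm.current_ee_pos())
print(np.round(R,3),"cam in tool",np.round(R.T@(np.array(T)[:3,3]-p),3),np.round(R.T@np.array(T)[:3,:3],3).tolist())
E
```

```text
pen_tray [0.647 0.251 0.01 ]
rack [0.441 0.027 0.03 ]
parts [ 0.453 -0.328  0.01 ]
boxA bot [0.501 0.216 0.   ]
boxA top [0.497 0.203 0.085]
boxB top [ 0.417 -0.147  0.095]
coup [0.395 0.206 0.   ]
fit [0.495 0.315 0.   ]
marker [0.492 0.412 0.01 ]
tape [0.393 0.341 0.   ]
stapler [ 0.566 -0.265  0.03 ]
green [0.579 0.36  0.   ]
orange [0.566 0.287 0.   ]
cornerL [0.882 0.433 0.   ]
cornerR [0.39  0.462 0.   ]
mL [0.556 0.402 0.   ]
mR [0.425 0.405 0.   ]
[[-0.94   0.342 -0.   ]
 [ 0.342  0.94  -0.001]
 [ 0.    -0.001 -1.   ]] cam in tool [ 0.084 -0.    -0.17 ] [[-0.001, -0.956, -0.293], [1.0, -0.0, -0.001], [0.001, -0.293, 0.956]]
```

Run:
```python
from h import *
import pickle
D=[]
for i,y in enumerate([0.30,0.13,-0.05,-0.22]):
    q=arm.solve_ik([0.43,y,0.33],rot(90)); print(y,None if q is None else np.round(q))
    arm.move_to([0.43,y,0.33],rot(90)); arm.sleep(.3)
    c=arm.get_calibration("wrist"); im=arm.snapshot("wrist"); D.append((c,im))
    cv2.imwrite(f"pics/w{i}.png",im[:,:,::-1])
c=arm.get_calibration("scene");D.append((c,arm.snapshot("scene")))
c=arm.get_calibration("side");D.append((c,arm.snapshot("side")))
pickle.dump(D,open("D.pkl","wb")); print(arm.current_t())
for k,(a) in enumerate([0,2]): cv2.imwrite(f"pics/W{a}.png",cv2.resize(D[a][1][:,:,::-1],(800,600),interpolation=cv2.INTER_CUBIC))
```

```text
0.3 [ 28.  14.  81.  -0.  85. -62.]
0.13 [  9.   8.  90.  -0.  83. -81.]
-0.05 [ -15.    6.   91.   -0.   82. -105.]
-0.22 [ -34.   11.   86.   -0.   84. -124.]
5.2417
```

View pics/W0.png

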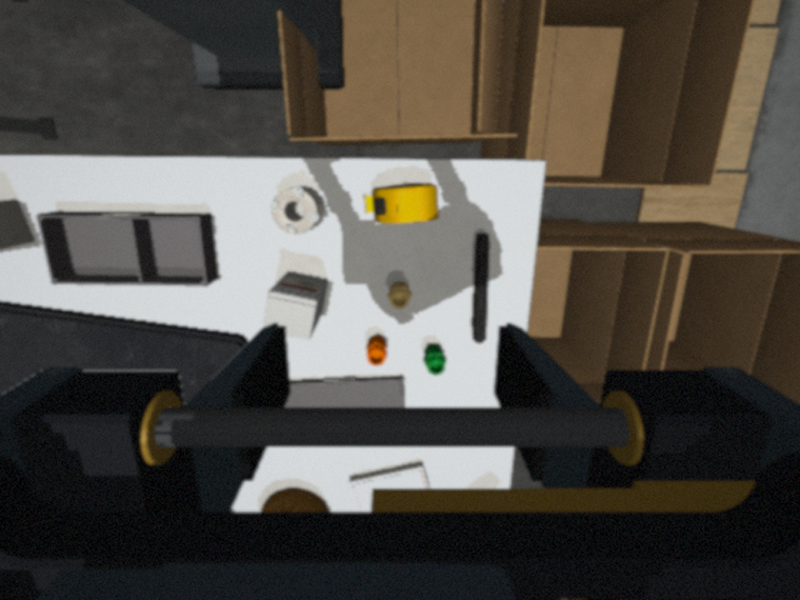

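View pics/W2.png

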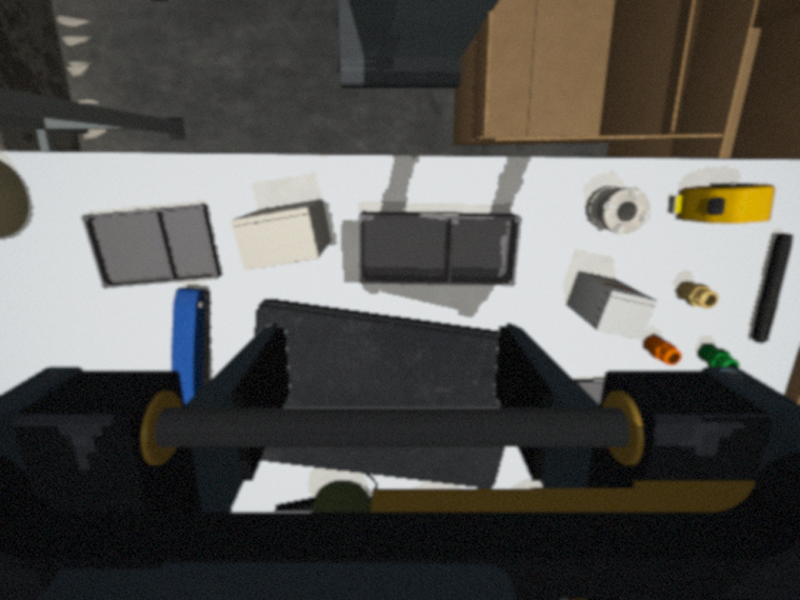

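The wrist views show everything: rack, parts tray, big carton between them at W2 (280,235), small carton at (610,295), coupling at (625,208), fitting at (700,293) and marker at (772,288). I'll stack zoomed crops from several views to pick corners accurately.

Run:
```python
import pickle,cv2,numpy as np
D=pickle.load(open("D.pkl","rb"))
def crop(i,x0,y0,w=320,h=120,s=2.5):
    im=cv2.resize(D[i][1][y0:y0+h,x0:x0+w,::-1],None,fx=s,fy=s,interpolation=cv2.INTER_CUBIC)
    im=cv2.convertScaleAbs(im,alpha=1.0)
    for u in range(0,w,20):
        cv2.line(im,(int(u*s),0),(int(u*s),6),(0,0,255),1)
        if u%40==0: cv2.putText(im,str(x0+u),(int(u*s)+2,14),0,.35,(0,0,255),1)
    for v in range(0,h,20):
        cv2.line(im,(0,int(v*s)),(6,int(v*s)),(0,0,255),1); cv2.putText(im,str(y0+v),(8,int(v*s)+4),0,.35,(0,0,255),1)
    return im
cv2.imwrite("pics/A.png",np.vstack([crop(2,55,100),crop(3,130,100)]))
cv2.imwrite("pics/B.png",np.vstack([crop(0,20,150-10),crop(1,120,140)]))
cv2.imwrite("pics/C.png",np.vstack([crop(0,150,120,w=240),crop(1,250,120,w=240)])[:, :])
```

```text
(no output)
```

View pics/A.png

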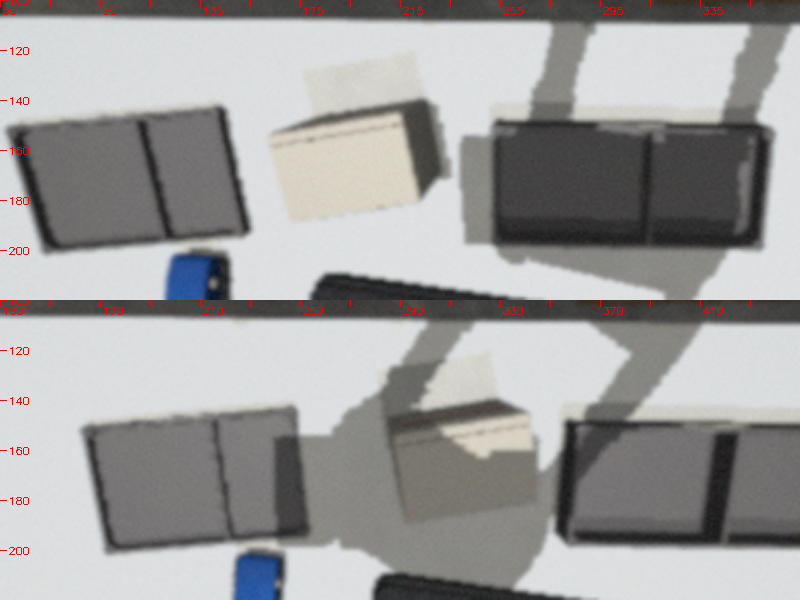

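View pics/C.png

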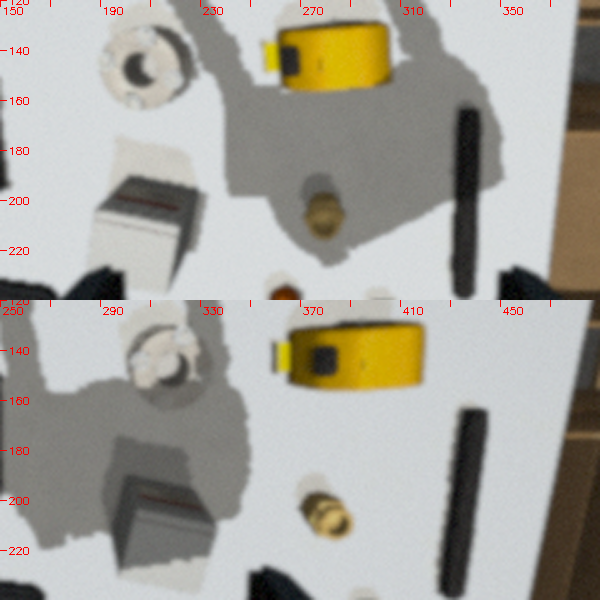

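View pics/B.png

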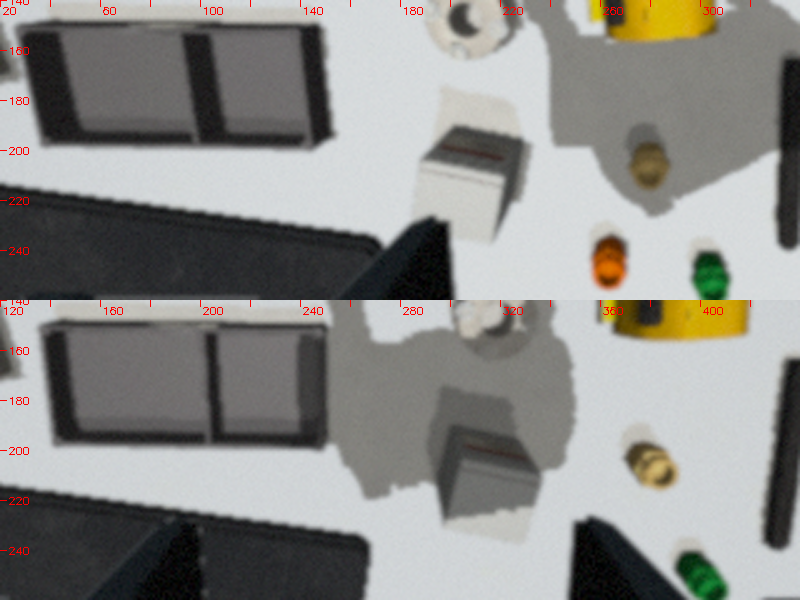

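Crop picks, in native pixels: big carton top corners in view 2 are (163,154), (216,145), (222,180) and (171,188). Both trays have their longer bay to the left, toward -y. I'll triangulate these and take two more wrist views for the pen tray.

```bash
cat > tri.py <<'E'
from h import *
from scipy.optimize import least_squares
def tri(obs):
    f=lambda p: np.concatenate([proj(c,p)[0]-u for c,u in obs])
    r=least_squares(f,plane(*obs[0],.03)); return r.x,np.abs(r.fun).max()
E
python3 - <<'E'
from tri import *
import pickle
D=pickle.load(open("D.pkl","rb")); C=[d[0] for d in D]
P={"big":{2:[(163,154),(215.8,144.8),(222,180),(171,188)],3:[(286,152.8),(342,145.2),(344.8,180),(292,188.8)]},
"small":{0:[(188,204),(224,210),(217,237)],1:[(302,203.2),(337,210),(331,238)]},
"parts":{2:[(59,151.2),(143.8,142.8),(155,193.2),(73,200)],3:[(164,151.2),(248,142.8),(252.8,193.2),(173.2,200)]},
"rack":{2:[(253,148.8),(363.8,151.2),(359.8,198.8),(253.8,198)],1:[(136.8,150),(250.8,150),(250.8,198.8),(141,197)]},
"coup":{0:[(208,147)],1:[(316,144)]},"fit":{0:[(279.6,208)],1:[(384,208.8)]},
"marker":{0:[(337,163),(335,239)],1:[(439.6,164),(431,239)]}}
for n,v in P.items():
    X=[]
    for k in range(len(list(v.values())[0])):
        p,e=tri([(C[i],np.array(v[i][k])) for i in v]); X.append(p); print(n,k,np.round(p,4),"err px",round(e,1))
    if len(X)>1: print("  mid",np.round(np.mean(X,0),4) if len(X)!=3 else np.round((X[0]+X[2])/2,4),"edges",[(round(np.linalg.norm(b-a),4),round(np.degrees(np.arctan2(*(b-a)[1::-1])),1)) for a,b in zip(X,X[1:])])
N=[]
for i,y in enumerate([0.33,0.17]):
    arm.move_to([0.56,y,0.33],rot(90)); arm.sleep(.3)
    c=arm.get_calibration("wrist"); N.append((c,arm.snapshot("wrist")))
pickle.dump(N,open("N.pkl","wb")); print(arm.current_t())
cv2.imwrite("pics/E.png",np.vstack([cv2.resize(n[1][90:240,100:500,::-1],None,fx=2,fy=2,interpolation=cv2.INTER_CUBIC) for n in N]))
E
```

```text
big 0 [ 0.4003 -0.2031  0.0844] err px 0.6
big 1 [ 0.3881 -0.1281  0.0916] err px 0.2
big 2 [ 0.4356 -0.1216  0.0945] err px 0.0
big 3 [ 0.4482 -0.1943  0.092 ] err px 0.4
  mid [ 0.4181 -0.1618  0.0906] edges [(np.float64(0.0764), np.float64(99.3)), (np.float64(0.048), np.float64(7.7)), (np.float64(0.0739), np.float64(-80.1))]
small 0 [0.4755 0.172  0.0743] err px 0.3
small 1 [0.4858 0.2249 0.0733] err px 0.1
small 2 [0.5236 0.2152 0.0891] err px 0.6
  mid [0.4995 0.1936 0.0817] edges [(np.float64(0.0539), np.float64(79.0)), (np.float64(0.0422), np.float64(-14.4))]
parts 0 [ 0.4063 -0.3979  0.0121] err px 0.0
parts 1 [ 0.3936 -0.2622  0.0043] err px 0.0
parts 2 [ 0.4804 -0.2566 -0.0025] err px 0.0
parts 3 [ 0.4884 -0.3908  0.013 ] err px 0.0
  mid [ 0.4422 -0.3269  0.0067] edges [(np.float64(0.1365), np.float64(95.4)), (np.float64(0.0873), np.float64(3.7)), (np.float64(0.1353), np.float64(-86.6))]
rack 0 [ 0.4008 -0.0822  0.0325] err px 0.6
rack 1 [0.404  0.0933 0.0197] err px 0.6
rack 2 [0.4822 0.092  0.0254] err px 0.0
rack 3 [ 0.4758 -0.0819  0.0409] err px 0.5
  mid [0.4407 0.0053 0.0296] edges [(np.float64(0.176), np.float64(88.9)), (np.float64(0.0784), np.float64(-1.0)), (np.float64(0.1747), np.float64(-92.1))]
coup 0 [0.3954 0.1962 0.0238] err px 1.4
fit 0 [0.4947 0.309  0.0374] err px 0.5
marker 0 [0.4263 0.4041 0.0073] err px 0.5
marker 1 [0.5593 0.4077 0.0128] err px 0.0
  mid [0.4928 0.4059 0.0101] edges [(np.float64(0.1331), np.float64(1.5))]
8.6583
```

View pics/E.png

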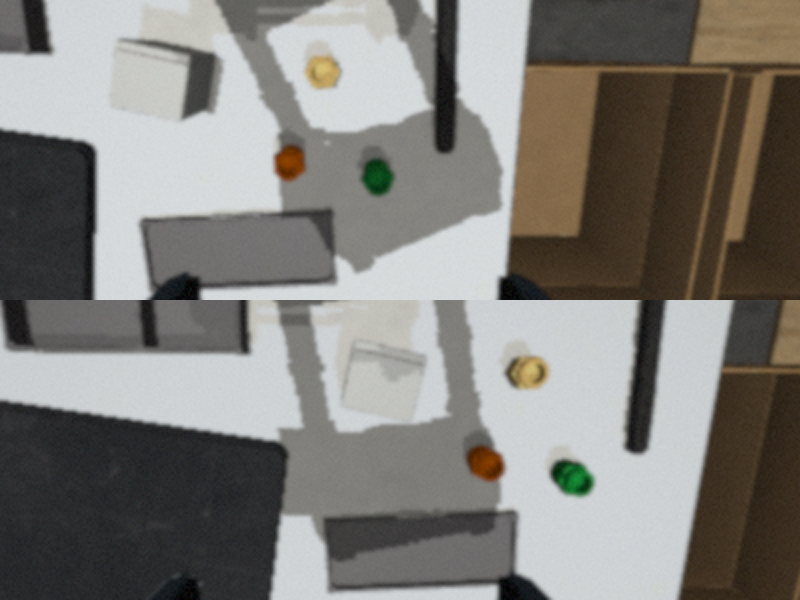

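The pen tray shows at N0 native (171,199), (266,195), (267,231) and (176,234), and the small carton's top is seen almost from overhead. Now I'll fit the poses of the known shapes, leaving height free.

Run:
```python
from tri import *
import pickle
C=[d[0] for d in pickle.load(open("D.pkl","rb"))]+[d[0] for d in pickle.load(open("N.pkl","rb"))]
# corner order: (-x,-y),(-x,+y),(+x,+y),(+x,-y)
B={"big":(.051,.075,.095,{2:[(163,154),(215.8,144.8),(222,180),(171,188)],3:[(286,152.8),(342,145.2),(344.8,180),(292,188.8)]}),
"small":(.046,.050,.085,{0:[(188,204),(224,210),(217,237)],1:[(302,203.2),(337,210),(331,238),(297,229)],6:[(159,112.5),(195,119),(191,150),(155,142.5)],7:[(276.5,116),(312,121),(306.5,150),(271.5,142.5)]}),
"small_swapped":(.050,.046,.085,{0:[(188,204),(224,210),(217,237)],1:[(302,203.2),(337,210),(331,238),(297,229)],6:[(159,112.5),(195,119),(191,150),(155,142.5)],7:[(276.5,116),(312,121),(306.5,150),(271.5,142.5)]}),
"parts":(.086,.139,.014,{2:[(59,151.2),(143.8,142.8),(155,193.2),(73,200)],3:[(164,151.2),(248,142.8),(252.8,193.2),(173.2,200)]}),
"rack":(.078,.176,.035,{2:[(253,148.8),(363.8,151.2),(359.8,198.8),(253.8,198)],1:[(136.8,150),(250.8,150),(250.8,198.8),(141,197)],0:[(28.8,150),(148.8,150)]}),
"pen":(.066,.166,.010,{6:[(171,199),(266,195),(267.5,231),(176.5,234)],7:[(262.5,197.5),(358.5,195.5),(357.5,231.5),(265,235)]})}
for n,(dx,dy,h,v) in B.items():
    m=np.array([(-dx,-dy),(-dx,dy),(dx,dy),(dx,-dy)])/2
    def X(p,z):
        c,s=np.cos(p[2]),np.sin(p[2]); return np.c_[m@np.array([[c,s],[-s,c]])+p[:2],np.full(4,z)]
    f=lambda p,z=None: np.concatenate([(proj(C[i],X(p,z or p[3]))[:len(u)]-u).ravel() for i,u in v.items()])
    p0=[.5,0,0]
    a=least_squares(f,p0,kwargs=dict(z=h)); b=least_squares(f,list(a.x)+[h])
    o=lambda r:(np.round(r.x[:2],4),round(np.degrees(r.x[2]),1),np.round(r.x[3:],4),"rms",round(np.sqrt(np.mean(r.fun**2)),2))
    print(n,"fixed h",*o(a),"| free",*o(b))
print("fit",tri([(C[i],np.array(u)) for i,u in {0:(279.6,208),1:(384,208.8),6:(261.5,126),7:(365,126)}.items()]))
```

```text
big fixed h [ 0.4176 -0.1612] 8.8 [] rms 1.01 | free [ 0.4185 -0.1616] 8.8 [0.0891] rms 0.71
small fixed h [0.5003 0.1947] -11.1 [] rms 1.94 | free [0.5016 0.194 ] -11.1 [0.0771] rms 1.64
small_swapped fixed h [0.5005 0.1948] -10.9 [] rms 2.89 | free [0.5018 0.1941] -11.0 [0.0769] rms 2.69
parts fixed h [ 0.4409 -0.3248] 5.1 [] rms 1.01 | free [ 0.4422 -0.3277] 5.1 [0.0066] rms 0.67
rack fixed h [0.4403 0.0064] -1.0 [] rms 2.18 | free [0.4415 0.0047] -0.9 [0.0262] rms 1.7
pen fixed h [0.6462 0.2349] 2.1 [] rms 0.9 | free [0.6486 0.2347] 2.1 [0.0027] rms 0.56
fit (array([0.49581248, 0.3094835 , 0.03299125]), np.float64(1.0235129688472853))
```

Poses agree within a few mm. The free heights come out about 7 mm low, which is within this baseline's error and matches the stated heights. Clearances are about 10 mm, so I'll move the larger carton first.

```bash
cat > pp.py <<'E'
from h import *
def bay(o,yaw,dy):
    a=np.radians(yaw); return np.array([o[0]-np.sin(a)*dy,o[1]+np.cos(a)*dy])
RACK=((.4403,.0064),-1.0); PARTS=((.4412,-.3255),5.1); PEN=((.647,.2349),2.1)
def go(xy,z,a,hi=.23):
    arm.move_to([*xy,hi],rot(a)); arm.move_l([*xy,z+.03],feed=.25); arm.move_l([*xy,z],feed=.06); arm.sleep(.2)
def pp(name,src,a,z,dst,b,pre,wmin,wmax,rel,lift=.23):
    arm.grip(pre); go(src,z,a); f0=arm.current_force(); arm.grip(0.0 if wmin<.03 else wmin-.015); arm.sleep(.2)
    w=arm.current_width(); print(name,"width",round(w,4),"pad",arm.current_grasp_force(),"F",np.round(f0,1))
    if not wmin<=w<=wmax: print("BAD GRASP"); return
    arm.move_l([*src,lift],feed=.2); print(" lifted",round(arm.current_width(),4))
    go(dst,z+.004,b); print(" F",np.round(arm.current_force(),1))
    arm.grip(rel); arm.sleep(.3); arm.move_l([*dst,z+.06],feed=.1); arm.move_l([*dst,.23],feed=.25); print(" t",arm.current_t())
E
python3 - <<'E'
from pp import *
pp("big",(.4178,-.1613),8.8,.055,bay(*RACK,-.035),RACK[1],.091,.045,.055,.075)
arm.move_to([.43,.03,.33],rot(90)); arm.sleep(.3)
cv2.imwrite("pics/F.png",arm.snapshot("wrist")[:,:,::-1])
E
```

```text
big width 0.0499 pad 29.903533458709717 F [-0.2 -0.2 -0.2]
 lifted 0.0501
 F [-0.   0.6 -1.6]
 t 18.1417
```

View pics/F.png

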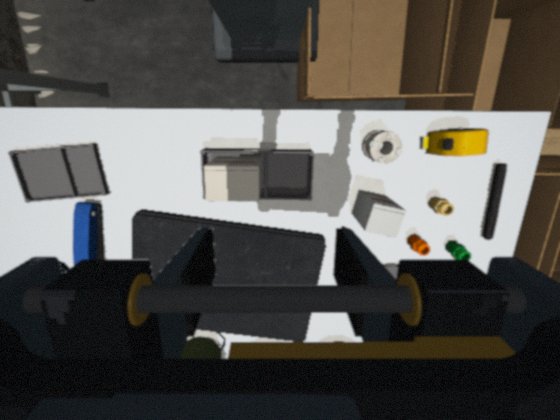

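The larger carton stands square in the longer bay (232,180). Next are the small carton and the coupling.

Run:
```python
from pp import *
import pickle
C=[d[0] for d in pickle.load(open("D.pkl","rb"))]
q=[plane(C[i],u,.047)[:2] for i,u in ((0,(208,147)),(1,(316,144)))]; print(np.round(q,4)); cp=np.mean(q,0)
pp("small",(.5005,.1945),-11,.05,bay(*RACK,.0515),RACK[1],.091,.040,.050,.070)
pp("coupling",cp,5.1,.0215,bay(*PARTS,-.0265),PARTS[1],.085,.044,.054,.07)
arm.move_to([.43,-.05,.33],rot(90)); arm.sleep(.3)
cv2.imwrite("pics/G.png",arm.snapshot("wrist")[:,:,::-1])
```

```text
[[0.3951 0.2012]
 [0.3909 0.1929]]
small width 0.0448 pad 29.98866319656372 F [ 0.  -0.5 -0.9]
 lifted 0.0447
 F [ 0.8  0.  -1.3]
 t 30.2583
coupling width 0.0451 pad 30.00032457523048 F [-0.3 -0.6 -0.1]
 lifted 0.045
 F [ 0.3  0.3 -2.1]
 t 41.1667
```

View pics/G.png

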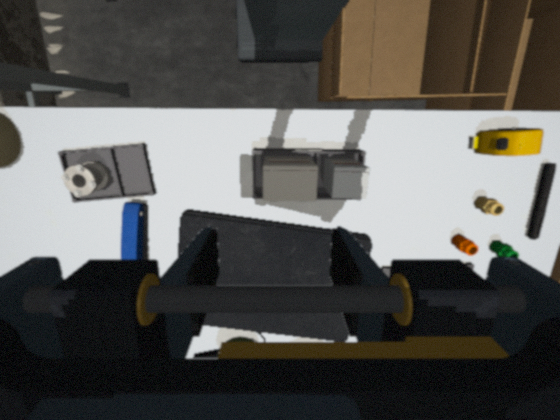

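Both cartons are in the rack and the coupling stands in the wide bay (85,178). Next are the fitting and the marker.

Run:
```python
from pp import *
pp("fitting",(.4955,.3095),5.1,.010,bay(*PARTS,.0415),PARTS[1],.055,.020,.030,.044)
pp("marker",(.4928,.4055),91.5,.003,PEN[0],PEN[1],.050,.014,.021,.030)
arm.move_to([.43,-.26,.33],rot(90)); arm.sleep(.3); a=arm.snapshot("wrist")[:,:,::-1]
arm.move_to([.56,.20,.36],rot(90)); arm.sleep(.3); b=arm.snapshot("wrist")[:,:,::-1]
c=arm.snapshot("side")[:,:,::-1]
r=lambda im,x,y,w,h:cv2.resize(im[y:y+h,x:x+w],(400,300),interpolation=cv2.INTER_CUBIC)
cv2.imwrite("pics/H.png",np.vstack([np.hstack([r(a,120,100,200,150),r(b,100,60,320,240)]),np.hstack([r(c,220,140,133,100),r(c,190,200,200,150)])]))
print(arm.current_t(),arm.current_width())
```

```text
fitting width 0.0271 pad 30.000315606594086 F [-0.  -0.8  0. ]
 lifted 0.0275
 F [ 0.7  0.5 -0.9]
 t 55.0333
marker width 0.018 pad 30.000123381614685 F [ 0.4 -1.5 -0.3]
 lifted 0.0179
 F [0.3 0.9 0.8]
 t 66.8583
71.55 0.029861211762871778
```

View pics/H.png

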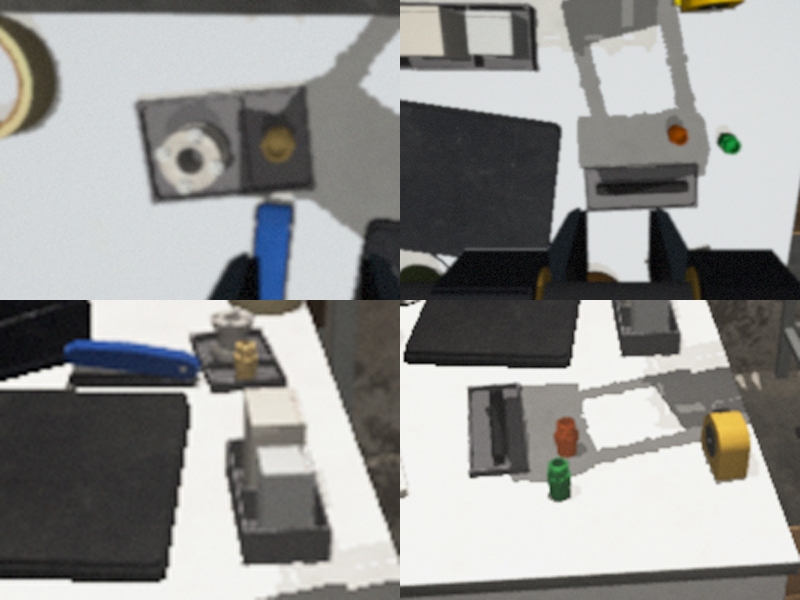

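The check pictures show the coupling at (192,160) and fitting at (277,145) upright in their bays. The marker lies flat in the pen tray at (645,186), and both cartons are upright in the rack. The stapler, tape measure and look-alikes haven't been touched, so I'm handing in.

```bash
python3 -c "
from rig import arm
print(arm.sign_off())"
```

```text
the job is handed in; nothing more can be done
None
```

All five things are sorted into their trays as asked and let go, confirmed in the final pictures, and I handed the job in at about 72 s; the stapler, tape measure and look-alikes were left alone.

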